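# Slide a tool hanger onto its slotted rail, past the catch

## Task

Hang the empty steel tool hanger on the slotted rail: lift it, enter its round runner at the rail's open end with the stem in the slot, slide it along gently past the spring catch and press it home against the end stop with about 12 N for half a second; then let go. Never force the hanger against the rail (keep under 25 N), and leave the other things on the stand where they are.

Things in the scene. Friction and masses are not known exactly. Their poses are not given: they have to be found in the camera images.
- hanger: Loose steel hanger, 165 mm tall, 0.2 to 0.42 kg, standing upright on its tray. Origin: underside, below the upright strip (10 mm in x, 30 mm in y); z up, x from the strip to the runner. A flat stem, 9 mm tall, 24 mm wide (y), runs in +x at z = 100 mm from strip to runner. In the rail it hangs upright by runner and stem.
- grip (a point): Middle of the hanger's black grip block, at (0, 0, 146) mm in the hanger's frame. Block 16 mm (x) by 30 mm (y), z 123 to 165 mm: hold it here, fingers closing along the hanger's y.
- runner (a point): Centre of the hanger's grey barrel runner, at (50, 0, 100) mm in the hanger's frame, same axes. The barrel lies along y: 29 mm in diameter, 40 mm long. Its -y end is the nose, which tapers to 17 mm over the last 10 mm and enters the rail first; its +y end is flat.
- tray (a point): Centre of the underside of the hanger's tray plate, at (20, 0, 0) mm in the hanger's frame. Plate 100 mm (x) by 50 mm (y), 8 mm thick, with an upturned lip 26 mm high on its front edge and a dark counterweight, top at z = 28 mm, under the runner. On the rail the tray passes below the channel.
- rail: Aluminium channel rail 220 mm long, fixed. Origin: on the stand's top below the channel's middle; x from the slot to the two dark posts behind, y along the channel towards its open end, z up. The -y end has a black cap. Brackets and posts lie behind x = +19 mm; an 8 mm foot plate spans x = +2 to +87 mm. With the hanger in the rail, its axes lie along the rail's.
- open_end (a point): Middle of the rail's open end, at (0, 110, 140) mm in the rail's frame, same axes. Channel 40 x 40 mm outside, 32 x 32 mm inside, walls 4 mm. A slot 12 mm high along the middle of the whole front face (x = -20 mm) takes the hanger's stem. Runner and stem have 1.5 mm play to each side.
- channel_mid (a point): Middle of the channel, at (0, 0, 140) mm in the rail's frame. Inside it an end stop is clamped by a small black thumbscrew on the roof (top at z = 171 mm). The stop's face is somewhere from 48 to 76 mm beyond this point towards the capped end: not measured, to be felt. The runner is home when its nose meets the stop.
- catch (a joint): Spring catch: steel roller standing 6 mm above the channel's floor, its axis 50 mm before the stop's face; black housing below. Value: metres pressed down (0 up, at most 0.008). The runner's nose presses it 2 to 6 mm down, taking 3 to 12 N along the rail; the runner rides over it and it springs up behind the flat end in the last 8 mm before the stop. The runner then cannot come back.
- tin: Small round tin, 65 mm across, 41 mm high, bystander.
- block: Pine block 45 x 90 x 30 mm, bystander.
- pliers: Pliers lying flat, 172 mm long, bystander.
- bracket: Angle bracket 40 x 60 x 55 mm, bystander.
- tape: Black roll of tape, 104 mm across, 24 mm high, bystander.
- spanner: Combination spanner lying flat, 180 mm long, bystander.

How it is judged:
On the way, in this order (a step that is already met when the one before it is completed fails the run):
1. the runner has entered the channel by the open end, stem in the slot (y of runner in the frame of rail between 0.02 and 0.09 m and x of runner in the frame of rail between -0.004 and 0.004 m and z of runner in the frame of rail between 0.136 and 0.144 m), for 0.1 s.
2. the runner, in the channel, presses the spring catch down (value of joint catch above 0.0015 m and y of runner in the frame of rail below 0.05 m and x of runner in the frame of rail between -0.004 and 0.004 m and z of runner in the frame of rail between 0.136 and 0.144 m), for 0.1 s.
3. past the catch, the hanger is pressed home against the stop (over 9 N on the rail) (y of runner in the frame of rail between -0.065 and -0.017 m and value of joint catch below 0.0005 m and contact force between hanger and rail above 9 N), for 0.25 s.
At the end, for the whole second after the job is handed in: The hanger hangs at rest and upright within 0.2 rad, its runner inside the channel (centre within 4 mm of the channel's middle line) between stop and catch (centre 17 to 65 mm beyond the rail's middle towards the closed end), with the catch sprung up behind it (pressed less than 1 mm) (y of runner in the frame of rail between -0.065 and -0.017 m and x of runner in the frame of rail between -0.004 and 0.004 m and z of runner in the frame of rail between 0.136 and 0.144 m and value of joint catch below 0.001 m and angle between hanger's own z axis and vertical below 0.2 rad and linear speed of hanger below 0.03 m/s); the robot touches nothing.
It fails at once if the hanger was forced against the rail, its stop or its catch (over 25 N) (contact force between hanger and rail above 25 N).
It fails at once if a bystander was moved by more than 20 mm (distance of any of tin, block, pliers, bracket, tape, spanner from where it was at the start of the episode above 0.02 m).
It also fails if it takes over 72 s, if anything falls off the work surface, if the arm or the gripper's body presses on something with over 40 N, if the wrist force passes 120 N, or if a joint passes its speed limit or range.

## Robot

A 6-joint arm with a two-finger parallel gripper is mounted at the origin on a cart in front of the work surface, level with it; the furniture and walls round the work are solid. World frame = base frame: x ahead of the robot, y to its left, z up, the work surface at z = 0. Lengths are in m, angles in rad, forces in N, time in s.
With the tool pointing down it reaches from about 0.3 to 0.825 m from the base axis. Payload 5.4 kg.
Tool frame: the origin (TCP) lies at the very end of the fingers, on their centre line; the grasp point (between the pads) lies arm.grip_point_offset behind it (arm.grip_point_offset is the distance from the TCP to the grasp point, in m); z points along the fingers, y is the line along which they close (so a half turn about z gives the same grasp; the last joint's range is limited). The gripper opens to 92 mm and grips with 3 to 60 N. Pads are 20 mm wide; open, the fingers measure 128 mm over their backs; the gripper's body (75 mm by 189 mm) begins 69 mm behind the grasp point.
Start: joints at [-1.474, 0.158, 1.597, -0, 1.386, -0.21], TCP at [0.174, -0.548, 0.215] pointing down, gripper open.
Joint ranges: [-2.91, 2.91], [-0.94, 2.29], [0.18, 2.7], [-1.29, 4.43], [0.17, 2.64], [-3, 3]. Speed limits (rad/s): [2.57, 2.57, 3.14, 3.14, 3.14, 3.14].

## Interface

Orientations are given as [roll, pitch, yaw] about the fixed x, y, z axes, in that order (R = Rz(yaw) Ry(pitch) Rx(roll)).
In Python, from bench import arm gives the robot as it stands. The module is installed in compiled form; this text tells all that it offers.
- The arm moves only by the tool arm_command, never from a script. Its argument "targets" is a list of rows, each a list of 3 entries, a list of its own where there are three numbers: the shift along the tool's x, y, z each as a share of 0.1 m, from -1 to 1, then the turn about the tool's z as a share of 120 degrees, from -1 to 1, then the opening, from 0 (shut) to 1 (fully open). In form: [[[tx, ty, tz], spin, hand], ...]. A call has 1 to 5 rows; each row shifts and turns the commanded pose from where the row before left it, along the tool's axes as they then stand; what a row does not reach is not made up. A row lasts 1/12 s, in which the tool goes at most 41.7 mm and 7.16 degrees, less where a joint would pass 70% of its speed; a pose out of reach is approached as far as the arm can. A call with a number of a shift or a turn outside -1 to 1 is refused whole. A call with a gripper value outside its range is refused whole. The fingers move at their own pace and stop on an object; "newtons" is the grip in N (left out, the last holds). Time passes only in rows, so rows that do not move let the fingers close. It gives the time, the measured TCP pose, the force, the opening and the grip force at its end, in the units of the state.
- arm.state(): the state, without advancing time (a new reading comes with each control period).
- arm.capture(name): name is "scene" or "top" or "wrist"; returns (picture, depth): 480x640x3 uint8, red, green, blue; 480x640 float32, m along the optical axis (not along the pixel's ray), 0 where there is no reading.
- arm.calibration(name): a dict with "camera_matrix" (3x3 intrinsics, pixels), "rvec" (rotation vector, rad) and "tvec" (3), from world to camera coordinates, as OpenCV has them; the wrist camera has in their place "mount" (4x4, takes a point from camera to tool coordinates, whose origin is the TCP and whose axes are the flange's). Camera axes: x right, y down, z forward; pixel columns grow to the right and rows downward; lengths in m; the calibration is good to about 2 mm. The wrist camera is an equidistant fisheye: a pixel r from the principal point sees the ray r / f radians off the axis. A picture is of the moment at which its call begins: read the wrist's pose just before it. calibration takes no time and is no camera call.
- arm.sign_off(): hands the job in; it is judged then, once.
The state is a dict: "time": time; "joint_pos": joint angles; "dq": joint speeds; "joint_torque": joint torques, N m; "tool_pos": TCP position; "tool_rot": TCP orientation; "wrist_force": force on the tool from outside, world axes, zero at the start; "torque": the same for the moment, N m; "grip_width": finger opening in m; "gripper_force": force on a finger pad.
Only numpy, scipy, OpenCV 4.12 (cv2) and the standard library are available. Lean on these libraries where they do the work, as an engineer would, in place of code of your own. Each camera call takes 0.05 s, during which the arm holds its last target. There are 200 camera calls.

## Working session

There is one attempt and no reset: what is moved stays moved. The work goes in short steps, Python scripts to look and compute and a tool call to move; the robot and the scene stay as the last step left them, time stands still between calls to the robot, and variables do not carry over. Pictures are saved under pics/ and viewed, at most 10 in all, crops included, and the job is handed in when it is done.

Besides the shell and the picture viewer there is one more tool, called after "Request:" as name(argument=value, ...), one argument or row to a line, values as JSON. arm_command: Moves the arm, as the interface text tells. Shift numbers are shares of 0.1 m and turn numbers shares of 120 degrees, none past 1 either way. Its arguments: {"type":"object","properties":{"targets":{"type":"array"},"newtons":{"type":"number"}},"required":["targets"]}

```bash
mkdir -p pics; cat > h.py <<'E'
import numpy as np, cv2, json
from bench import arm
from scipy.spatial.transform import Rotation as R
def cam(n):
    c=arm.calibration(n); K=np.array(c['camera_matrix'],float)
    Rm=cv2.Rodrigues(np.array(c['rvec'],float))[0]; t=np.array(c['tvec'],float).ravel()
    return K,Rm,t
def cloud(n,depth):
    K,Rm,t=cam(n); v,u=np.mgrid[:480,:640]
    p=np.stack([(u-K[0,2])/K[0,0]*depth,(v-K[1,2])/K[1,1]*depth,depth],-1)
    return (p-t)@Rm
E
python3 - <<'E'
from h import *
for n in ['scene','top']:
    p,d=arm.capture(n); np.savez(f'{n}.npz',p=p,d=d); cv2.imwrite(f'pics/{n}0.png',p[...,::-1])
    K,Rm,t=cam(n); print(n,K[0,0],-Rm.T@t,Rm[2])
s=arm.state(); print(s); print(arm.grip_point_offset)
E
```

```text
scene 542.5942768935957 [-0.14608171  1.2341894   0.80548141] [ 0.42525245 -0.78384594 -0.45248856]
top 610.6082096218487 [0.41369518 0.03263841 1.41731911] [ 0.07457621 -0.01880004 -0.99703809]
{'time': 0.1, 'joint_pos': array([-1.47409827e+00,  1.59027876e-01,  1.59806699e+00, -1.98205200e-05,
        1.38617307e+00, -2.10107221e-01]), 'dq': array([ 0.00017438, -0.00097425, -0.00095525,  0.00105601, -0.00068209,
        0.00143328]), 'joint_torque': array([-5.10461068e-04, -3.86509681e+01, -3.22956562e+01,  7.03749270e-02,
        3.38798936e-02, -4.55995894e-05]), 'tool_pos': array([ 0.1735743 , -0.54760342,  0.21371354]), 'tool_rot': array([-3.13995015e+00, -3.30355167e-04,  3.06808662e-01]), 'wrist_force': array([0.05553826, 0.07955363, 0.67375049]), 'torque': array([-0.0123859 ,  0.02495461,  0.00387662]), 'gripper_force': 0.0, 'grip_width': 0.09203353021207955}
0.0187
```

View pics/scene0.png

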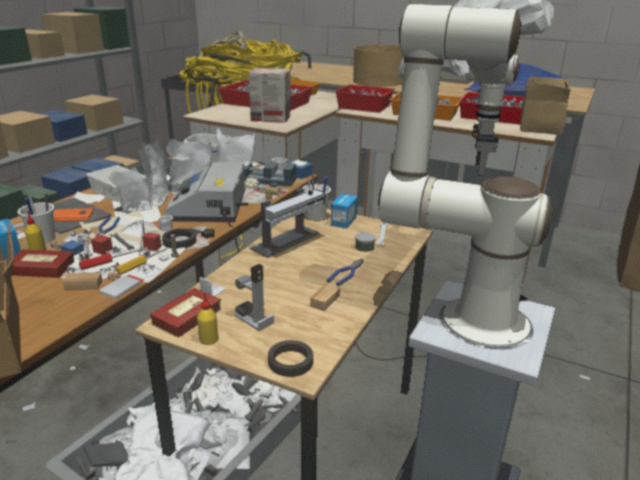

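View pics/top0.png

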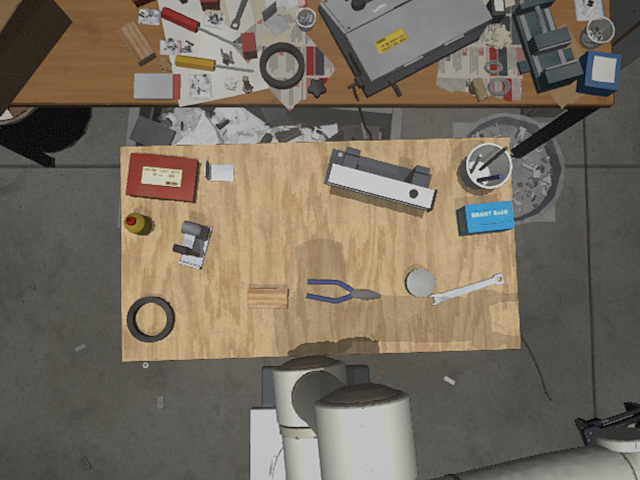

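The scene view shows the rail at about (292,215), with its open end nearer the camera, and the hanger at (255,300). In the top view the rail is at (382,180), with the thumbscrew and closed end at the right (416,193). The hanger is at (193,243), with the bystanders clear of both. Next I'll measure the rail and hanger with depth.

```bash
python3 - <<'E'
from h import *
def rect(P):
    r=cv2.minAreaRect((P[:,:2]*1000).astype(np.float32)); return [np.round(a,1).tolist() if not np.isscalar(a) else round(a,2) for a in r]
for n in ['top','scene']:
    z=np.load(n+'.npz'); C=cloud(n,z['d']); P=z['p'].astype(int); X,Y,Z=C[...,0],C[...,1],C[...,2]
    ok=(z['d']>0)
    tab=ok&(abs(Z)<.02)&(X>.3)&(X<.6)&(abs(Y)<.3); print(n,'table z',np.median(Z[tab]))
    for nm,m in {'railtop':ok&(Z>.152)&(Z<.167)&(X>.45)&(X<.8)&(Y<.15)&(Y>-.3),
      'grip':ok&(Z>.155)&(Z<.175)&(X>.35)&(X<.6)&(Y>.25)&(Y<.5),
      'runner':ok&(Z>.103)&(Z<.12)&(X>.35)&(X<.6)&(Y>.25)&(Y<.5),
      'lowplate':ok&(Z>.003)&(Z<.035)&(X>.35)&(X<.6)&(Y>.25)&(Y<.5),'screw':ok&(Z>.168)&(X>.45)&(X<.8)&(Y<.15)&(Y>-.3)}.items():
        Q=C[m]
        if len(Q)>3: 
            vv,uu=np.where(m); print(nm,len(Q),np.median(Q,0).round(4),rect(Q),'px',uu.min(),uu.max(),vv.min(),vv.max())
z=np.load('top.npz')['p']; a=cv2.resize(z[205:285,150:250],None,fx=6,fy=6,interpolation=cv2.INTER_CUBIC)
z=np.load('scene.npz')['p'];b=cv2.resize(z[180:340,220:340],(360,480),interpolation=cv2.INTER_CUBIC)
a=cv2.resize(a,(440,352)); o=np.zeros((480,800,3),np.uint8); o[:352,:440]=a; o[:,440:]=b; cv2.imwrite('pics/crop1.png',o[...,::-1])
E
```

```text
top table z 0.0004326059486876128
railtop 2475 [ 0.6401 -0.1254  0.1603] [[654.7, -134.4], [225.9, 83.8], 74.65] px 327 436 147 210
grip 121 [0.5039 0.2891 0.1647] [[503.4, 289.4], [29.8, 17.2], 74.66] px 172 187 244 254
runner 384 [0.5488 0.2827 0.1092] [[560.1, 335.3], [159.9, 64.3], 64.92] px 125 200 217 254
lowplate 2384 [0.4741 0.3436 0.0063] [[474.9, 355.0], [250.1, 209.4], 0.15] px 120 210 213 321
screw 51 [ 0.6185 -0.1917  0.1716] [[651.8, -122.6], [169.3, 33.5], 57.5] px 349 417 149 197
scene table z -0.0009035111190390255
railtop 546 [ 0.6382 -0.1176  0.1583] [[652.8, -131.9], [229.4, 90.1], 74.25] px 261 325 188 214
grip 72 [0.5007 0.2952 0.1625] [[503.4, 293.5], [20.0, 26.0], 2.52] px 251 262 264 272
runner 222 [0.5443 0.2922 0.1097] [[550.4, 341.3], [160.1, 68.3], 68.09] px 202 263 275 306
lowplate 1353 [0.482  0.3467 0.0188] [[469.1, 355.0], [237.4, 199.4], 0.15] px 193 306 301 373
screw 10 [ 0.6144 -0.1906  0.1694] [[615.6, -187.4], [13.8, 12.3], 84.31] px 309 313 191 193
```

View pics/crop1.png

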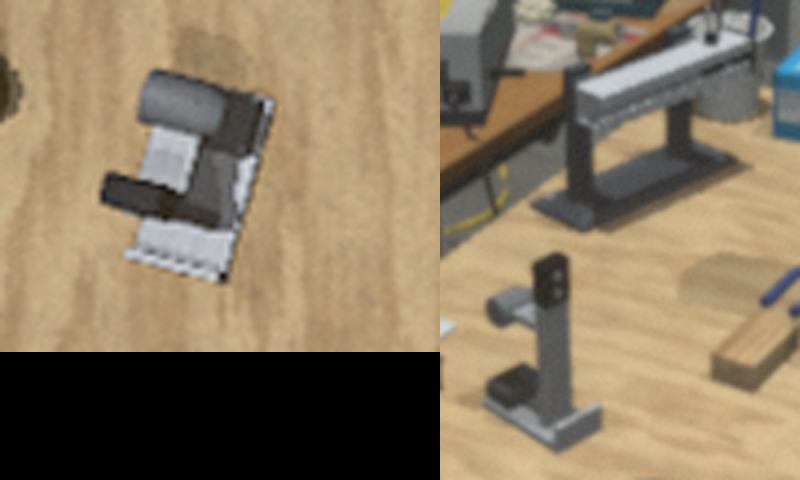

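The crop shows the hanger with its runner and black counterweight away from the robot. The grip block is at about (145,195) in the left crop, and the nose faces the rail. I'll refine the rail and move toward the hanger.

```bash
python3 - <<'E'
from h import *
z=np.load('top.npz'); C=cloud('top',z['d']); p=z['p'].astype(int)
m=((abs(C[...,2]-.160)<.005)&(p.min(-1)>110)&(C[...,0]>.5)&(abs(C[...,1]+.13)<.2)).astype(np.uint8)
n,l,s,_=cv2.connectedComponentsWithStats(m); k=1+s[1:,4].argmax(); m=(l==k); print(s[k])
vv,uu=np.where(m)
# cast rays on z=.160
K,Rm,t=cam('top'); o=-Rm.T@t
def onplane(u,v,h):
    d=np.stack([(u-K[0,2])/K[0,0],(v-K[1,2])/K[1,1],np.ones_like(u,float)],-1)@Rm
    return o+d*((h-o[2])/d[...,2])[...,None]
Q=onplane(uu.astype(float),vv.astype(float),.16)
print(cv2.minAreaRect((Q[:,:2]*1000).astype(np.float32)))
th=np.deg2rad(74.65)
a=np.array([np.cos(th),np.sin(th)])
# edges of columns: fit lines to near and far edge
E1=[];E2=[]
for u in np.unique(uu)[8:-12]:
    w=vv[uu==u]; E1.append((u,w.max()+.5)); E2.append((u,w.min()-.5))
for E in (E1,E2):
    E=np.array(E,float); W=onplane(E[:,0],E[:,1],.16)[:,:2]
    f=cv2.fitLine(W.astype(np.float32),cv2.DIST_HUBER,0,.001,.001).ravel(); print('ang',np.degrees(np.arctan2(f[1],f[0])),f[2:],)
print(C[m].mean(0), np.percentile(Q[:,:2]@a,[0.3,99.7]), np.percentile(Q[:,:2]@[a[1],-a[0]],[1,50,99]))
# grip top
m=(abs(C[...,2]-.165)<.008)&(abs(C[...,0]-.5)<.04)&(abs(C[...,1]-.29)<.04)
vv,uu=np.where(m); Q=onplane(uu*1.,vv*1.,.165); print('grip',len(uu),Q.mean(0),cv2.minAreaRect((Q[:,:2]*1000).astype(np.float32)))
m=(abs(C[...,2]-.11)<.008)&(abs(C[...,0]-.55)<.04)&(abs(C[...,1]-.28)<.04); print('runner',C[m].mean(0),C[...,2][m].max(),cv2.minAreaRect((C[m][:,:2]*1000).astype(np.float32)))
E
```

```text
[ 328  164  107   44 1822]
((635.3282470703125, -126.5241928100586), (220.8057861328125, 42.33198547363281), 74.73880767822266)
ang 75.14197 [ 0.6176532  -0.11878426]
ang 75.02237 [ 0.6572081  -0.12318798]
[ 0.63630926 -0.12457643  0.16038565] [-0.06357449  0.15595783] [0.62719443 0.64653585 0.66629952]
grip 115 [0.50359434 0.28913769 0.165     ] ((502.90850830078125, 288.98297119140625), (30.59349250793457, 16.144691467285156), 71.42092895507812)
runner [0.54286653 0.27930522 0.10916598] 0.11798239776873429 ((539.2402954101562, 280.606201171875), (40.34694290161133, 54.865692138671875), 73.52334594726562)
```

Request:
arm_command(
  targets=[
    [[0.0,-0.4,0],0.055,1],
    [[0.0,-0.4,0],0.055,1],
    [[0.05,-0.4,0],0.055,1],
    [[0.1,-0.4,0],0.055,1],
    [[0.1,-0.4,0],0.055,1],
  ],
)

```text
time: 0.52
tool_pos: [0.1828, -0.3508, 0.2137]
tool_rot: [-3.14, 0.001, -0.277]
wrist_force: [1.4, -0.1, 0.5]
grip_width: 0.092
gripper_force: 0.0
```

Request:
arm_command(
  targets=[
    [[0.25,-0.3,-0.1],0,1],
    [[0.25,-0.3,-0.1],0,1],
    [[0.25,-0.3,-0.1],0,1],
    [[0.25,-0.3,-0.1],0,1],
    [[0.25,-0.3,-0.1],0,1],
  ],
)

```text
time: 0.93
tool_pos: [0.3449, -0.2399, 0.265]
tool_rot: [3.141, -0.0, -0.269]
wrist_force: [0.2, -0.1, 0.9]
grip_width: 0.092
gripper_force: 0.0
```

Request:
arm_command(
  targets=[
    [[0,-0.4,-0.1],0,1],
    [[0,-0.4,-0.1],0,1],
    [[0,-0.4,-0.1],0,1],
    [[0,-0.4,-0.1],0,1],
    [[0,-0.4,-0.1],0,1],
  ],
)

```text
time: 1.35
tool_pos: [0.3969, -0.0467, 0.3149]
tool_rot: [-3.142, -0.0, -0.269]
wrist_force: [1.3, -0.3, 0.4]
grip_width: 0.0923
gripper_force: 0.0
```

Request:
arm_command(
  targets=[
    [[0,-0.4,0],0,1],
    [[0,-0.4,0],0,1],
    [[0,-0.4,0],0,1],
    [[0,-0.4,0],0,1],
    [[0,-0.4,0],0,1],
  ],
)

```text
time: 1.77
tool_pos: [0.45, 0.1463, 0.3143]
tool_rot: [3.141, 0.0, -0.269]
wrist_force: [0.9, -0.5, 0.4]
grip_width: 0.092
gripper_force: 0.0
```

```bash
python3 - <<'E'
from h import *
print(arm.calibration('wrist')); s=arm.state(); print(s['tool_pos'],s['tool_rot'],s['joint_pos'])
E
```

```text
{'camera_matrix': array([[371.64829954,   0.        , 319.5373635 ],
       [  0.        , 371.64829954, 235.61529542],
       [  0.        ,   0.        ,   1.        ]]), 'mount': array([[-8.34729876e-04, -9.64026238e-01, -2.65805787e-01,
         7.43855091e-02],
       [ 9.99999616e-01, -8.75633132e-04,  3.53783043e-05,
         3.89349757e-04],
       [-2.66853967e-04, -2.65805656e-01,  9.64026598e-01,
        -1.70382295e-01],
       [ 0.00000000e+00,  0.00000000e+00,  0.00000000e+00,
         1.00000000e+00]])}
[0.44999522 0.1462927  0.31432615] [ 3.14139262e+00  1.48785984e-04 -2.68696558e-01] [ 5.82342770e-02 -1.60806319e-01  1.72120434e+00 -1.41661529e-04
  1.58139977e+00  1.89772566e+00]
```

Request:
arm_command(
  targets=[
    [[0.03,-0.4,0],0,1],
    [[0.03,-0.4,0],0,1],
    [[0.04,-0.4,0.1],0,1],
    [[0.04,-0.32,0.1],0,1],
    [[0,0,0],0,1],
  ],
)

```text
time: 2.18
tool_pos: [0.5033, 0.291, 0.29]
tool_rot: [3.14, 0.006, -0.265]
wrist_force: [-0.0, -0.5, -1.6]
grip_width: 0.0921
gripper_force: 0.0
```

```bash
cat >> h.py <<'E'
def wrist():
    s=arm.state(); p,d=arm.capture('wrist'); c=arm.calibration('wrist'); K=np.array(c['camera_matrix']); M=np.array(c['mount'])
    Rt=R.from_euler('xyz',s['tool_rot']).as_matrix(); T=np.array(s['tool_pos'])
    v,u=np.mgrid[:480,:640]; x=(u-K[0,2])/K[0,0]; y=(v-K[1,2])/K[1,1]; r=np.hypot(x,y)+1e-9
    ray=np.stack([x/r*np.sin(r),y/r*np.sin(r),np.cos(r)],-1)
    pt=ray*(d/ray[...,2])[...,None]
    pt=pt@M[:3,:3].T+M[:3,3]           # tool coords
    return s,p,d,pt@Rt.T+T,(ray@M[:3,:3].T@Rt.T),Rt@M[:3,3]+T
E
python3 - <<'E'
from h import *
s,p,d,C,ray,o=wrist(); np.savez('w1.npz',p=p,d=d,C=C,ray=ray,o=o); cv2.imwrite('pics/w1.png',p[...,::-1])
print(s['tool_pos'],s['tool_rot'],s['joint_pos'])
X,Y,Z=C[...,0],C[...,1],C[...,2]
for nm,h in {'grip':.165,'table':0}.items():
    m=(d>0)&(abs(Z-h)<.006)&(abs(X-.5)<.05)&(abs(Y-.29)<.05); vv,uu=np.where(m)
    if m.any(): Q=C[m]; print(nm,m.sum(),Q.mean(0),Q[:,2].min(),cv2.minAreaRect((Q[:,:2]*1000).astype(np.float32)),uu.min(),uu.max(),vv.min(),vv.max())
m=(d>0)&(Z>.105)&(Z<.118)&(abs(X-.55)<.04)&(abs(Y-.28)<.05);vv,uu=np.where(m);print('runner',m.sum(),C[m].mean(0),cv2.minAreaRect((C[m][:,:2]*1000).astype(np.float32)),uu.min(),uu.max(),vv.min(),vv.max(),Z[m].max())
E
```

```text
[0.50331915 0.29096183 0.2900369 ] [ 3.13985091  0.00600618 -0.2647702 ] [3.15382746e-01 1.39982706e-01 1.46961088e+00 1.83651030e-03
 1.53797731e+00 2.15087829e+00]
grip 719 [0.50446058 0.28959359 0.16462037] 0.15929926811712602 ((503.9482727050781, 289.7066955566406), (29.892248153686523, 15.798856735229492), 74.58705139160156) 302 338 215 234
table 3020 [4.98671295e-01 2.90334458e-01 2.67425253e-04] -0.002710151196030408 ((499.9985046386719, 290.0018310546875), (99.96540832519531, 99.97576141357422), 0.0126856854185462) 271 368 148 242
runner 1417 [0.54670006 0.27924981 0.11031756] ((536.323974609375, 281.1051330566406), (40.45094680786133, 58.05830383300781), 74.66485595703125) 298 341 146 207 0.11635438053205976
```

View pics/w1.png

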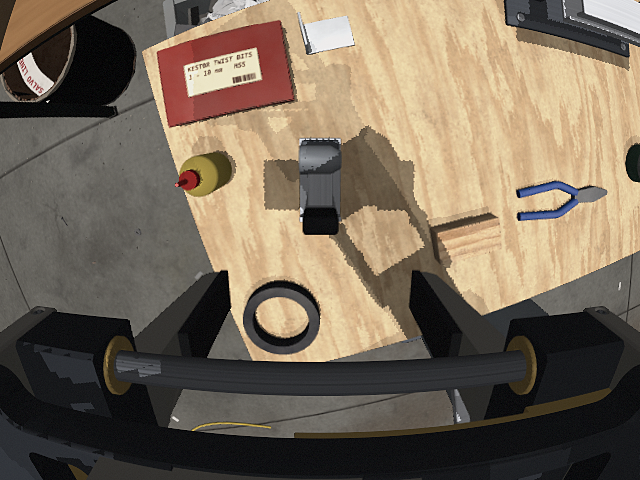

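The wrist view shows the hanger centred between the fingers: grip block at (320,222), runner at (320,155), bottle at (205,175) clear. The grip is 29.9 x 15.8 mm and 0.1646 high, which matches the spec. I'll descend and grasp.

Request:
arm_command(
  targets=[
    [[0.01,0.01,0.3],0,1],
    [[0,0,0.3],0,1],
    [[0,0,0.3],0,1],
    [[0,0,0.3],0,1],
    [[0,0,0.3],0,1],
  ],
)

```text
time: 2.65
tool_pos: [0.5048, 0.2844, 0.1441]
tool_rot: [-3.141, -0.001, -0.27]
wrist_force: [-0.1, -0.2, 0.1]
grip_width: 0.0917
gripper_force: 0.0
```

Request:
arm_command(
  targets=[
    [[0,0,0.1],0,1],
    [[0,0,0],0,1],
    [[0,0,0],0,1],
  ],
)

```text
time: 2.9
tool_pos: [0.5053, 0.2852, 0.1358]
tool_rot: [-3.141, -0.001, -0.27]
wrist_force: [-0.3, 0.4, 1.1]
grip_width: 0.0917
gripper_force: 0.0
```

Request:
arm_command(
  targets=[
    [[-0.02,-0.04,0.09],0,1],
    [[0,0,0],0,1],
    [[0,0,0],0,1],
  ],
)

```text
time: 3.15
tool_pos: [0.5044, 0.2904, 0.1266]
tool_rot: [-3.141, -0.001, -0.269]
wrist_force: [-0.0, -0.1, -0.2]
grip_width: 0.0918
gripper_force: 0.0
```

Request:
arm_command(
  targets=[
    [[0,0,0],0,0],
    [[0,0,0],0,0],
    [[0,0,0],0,0],
    [[0,0,0],0,0],
    [[0,0,0],0,0],
  ],
  newtons=50,
)

```text
time: 3.57
tool_pos: [0.504, 0.29, 0.1257]
tool_rot: [-3.141, -0.0, -0.269]
wrist_force: [0.2, 0.5, -0.3]
grip_width: 0.0606
gripper_force: 0.0
```

Request:
arm_command(
  targets=[
    [[0,0,0],0,0],
    [[0,0,0],0,0],
    [[0,0,0],0,0],
    [[0,0,0],0,0],
    [[0,0,0],0,0],
  ],
)

```text
time: 3.98
tool_pos: [0.5039, 0.2901, 0.1256]
tool_rot: [-3.141, -0.0, -0.269]
wrist_force: [0.6, 0.4, -1.1]
grip_width: 0.0297
gripper_force: 50.0
```

Request:
arm_command(
  targets=[
    [[0,0,-0.1],0,0],
    [[0,0,-0.15],0,0],
    [[0,0,-0.15],0,0],
    [[0,0,-0.1],0,0],
    [[0,0,0],0,0],
  ],
)

```text
time: 4.4
tool_pos: [0.5052, 0.2905, 0.1783]
tool_rot: [-3.139, -0.003, -0.269]
wrist_force: [0.1, -0.6, -3.6]
grip_width: 0.0298
gripper_force: 50.0
```

Request:
arm_command(
  targets=[
    [[0.2,0.1,0],0,0],
    [[0.3,0.25,0],0,0],
    [[0.3,0.3,0],0,0],
    [[0.3,0.3,0],0,0],
    [[0.3,0.3,0],0,0],
  ],
)

```text
time: 4.82
tool_pos: [0.6044, 0.1327, 0.1744]
tool_rot: [3.141, 0.002, -0.269]
wrist_force: [0.7, 1.3, -4.2]
grip_width: 0.0299
gripper_force: 50.0
```

Request:
arm_command(
  targets=[
    [[0.25,0.3,0],0,0],
    [[0.2,0.2,0],0,0],
    [[0.1,0.1,0],0,0],
    [[0,0,0],0,0],
    [[0,0,0],0,0],
  ],
)

```text
time: 5.23
tool_pos: [0.6409, 0.062, 0.1745]
tool_rot: [-3.141, 0.002, -0.27]
wrist_force: [-0.8, 0.6, -4.6]
grip_width: 0.0296
gripper_force: 50.0
```

```bash
python3 - <<'E'
from h import *
s,p,d,C,ray,o=wrist(); np.savez('w2.npz',p=p,d=d,C=C,ray=ray,o=o); cv2.imwrite('pics/w2.png',p[...,::-1])
print(s['tool_pos'],s['tool_rot'],s['wrist_force'],s['grip_width'])
X,Y,Z=C[...,0],C[...,1],C[...,2]
m=((d>0)&(abs(Z-.16)<.004)&(X>.58)&(X<.72)&(Y<.01)&(Y>-.26)).astype(np.uint8)
n,l,st,_=cv2.connectedComponentsWithStats(m); k=1+st[1:,4].argmax(); m=l==k; print('rail',st[k],C[m].mean(0),cv2.minAreaRect((C[m][:,:2]*1000).astype(np.float32)))
E
```

```text
[0.64091441 0.06204165 0.17452841] [-3.14117003e+00  2.46435562e-03 -2.70066672e-01] [-0.76226809  0.62938478 -4.55733551] 0.029559442978383383
rail [  453   161   187    74 12360] [ 0.64826624 -0.07807956  0.1602275 ] ((644.2340698242188, -91.75762939453125), (149.92210388183594, 40.35725784301758), 75.01963806152344)
```

View pics/w2.png

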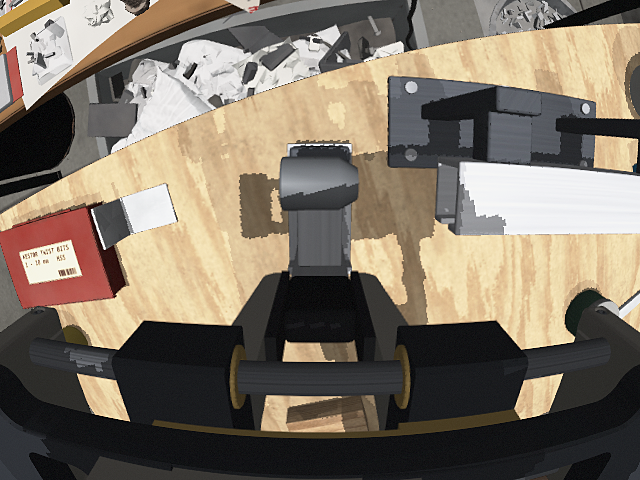

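The wrist view shows the held hanger with its runner at (318,185), nose to the right, and the rail's open end at (445,195). The rail axis agrees with the top view within 0.5 mm. Next I'll measure the runner in the rail frame.

```bash
cat >> h.py <<'E'
YAW=np.deg2rad(-14.98); O=np.array([.6636,-.0195])-.110*np.array([-np.sin(YAW),np.cos(YAW)])
RX=np.array([np.cos(YAW),np.sin(YAW)]); RY=np.array([-np.sin(YAW),np.cos(YAW)])
def rail(P): P=np.asarray(P); q=P[...,:2]-O; return np.stack([q@RX,q@RY,P[...,2]],-1)
def run(s):  # runner centre in rail frame from the tool pose
    Rt=R.from_euler('xyz',s['tool_rot']).as_matrix(); return rail(np.array(s['tool_pos'])+Rt@[.0504,0,.0256])
E
python3 - <<'E'
from h import *
w=np.load('w2.npz'); C=w['C']; d=w['d']; s=arm.state()
Q=rail(C); m=np.zeros(d.shape,bool); m[155:215,276:362]=1
Z=Q[...,2]; m&=(d>0)&(Z>.14)&(Z<.175)
P=Q[m]; print('model runner',run(s)*1e3)
zt=np.percentile(P[:,2],98); print('top',zt,P.shape)
print('y ext',np.percentile(P[:,1],[.5,99.5]),'x ext',np.percentile(P[:,0],[.5,99.5]))
# ridge fit: circle fit per y slices
from scipy.optimize import least_squares
B=P[(P[:,2]>.1435)&(P[:,1]>P[:,1].min()+.012)]
f=lambda a:np.hypot(B[:,0]-a[0]-a[2]*(B[:,1]-.17),B[:,2]-a[1]-a[3]*(B[:,1]-.17))-.0145
r=least_squares(f,[0,.149,0,0],loss='soft_l1',f_scale=.001);print('axis x,z at y=.17, slopes',r.x,len(B))
RT=Q[(d>0)&(abs(Z-.16)<.004)&(abs(Q[...,0])<.025)&(abs(Q[...,1])<.105)];print('rail x',np.percentile(RT[:,0],[.5,99.5]),RT[:,2].mean())
# roof slope check
A=np.c_[np.ones(len(RT)),RT[:,:2]]; print(np.linalg.lstsq(A,RT[:,2],rcond=None)[0])
E
```

```text
model runner [  6.83444186 183.39686694 148.99576395]
top 0.16384811917054565 (4198, 3)
y ext [0.16288001 0.20210845] x ext [-0.00962714  0.02057888]
axis x,z at y=.17, slopes [ 0.00579528  0.1485813   0.01198272 -0.002866  ] 3190
rail x [-0.01968407  0.01983757] 0.1602506651861145
[ 1.60253951e-01 -1.96490870e-03 -5.78874753e-05]
```

Request:
arm_command(
  targets=[
    [[-0.03,0.1,0.04],-0.005,0],
    [[-0.03,0.1,0.048],0,0],
    [[0,0.1,0],0,0],
    [[0,0,0],0,0],
    [[0,0,0],0,0],
  ],
)

```text
time: 5.7
tool_pos: [0.6278, 0.0345, 0.1669]
tool_rot: [-3.141, -0.0, -0.259]
wrist_force: [-0.4, 0.7, -3.7]
grip_width: 0.0295
gripper_force: 50.0
```

```bash
python3 - <<'E'
from h import *
s=arm.state(); print(s['tool_pos'],s['tool_rot'],run(s)*1e3,s['wrist_force'])
s,p,d,C,ray,o=wrist(); Q=rail(C); Z=Q[...,2]
m=(d>0)&(Z>.137)&(Z<.16)&(abs(Q[...,0])<.017)&(abs(Q[...,1]-.156)<.022)
P=Q[m]; print(m.sum(),np.percentile(P[:,1],[.5,99.5]))
from scipy.optimize import least_squares
B=P[(P[:,2]>.137)&(P[:,1]>P[:,1].min()+.012)]
f=lambda a:np.hypot(B[:,0]-a[0]-a[2]*(B[:,1]-.15),B[:,2]-a[1]-a[3]*(B[:,1]-.15))-.0145
r=least_squares(f,[0,.14,0,0],loss='soft_l1',f_scale=.001);print('axis',r.x,len(B))
m=(d>0)&(abs(Z-.16)<.004)&(abs(Q[...,0])<.03)&(Q[...,1]<.12)&(Q[...,1]>-.0);RT=Q[m];print('rail x',np.percentile(RT[:,0],[.5,50,99.5]),RT[:,2].mean(),RT[:,1].max())
print(cv2.minAreaRect((RT[:,:2]*1000).astype(np.float32)))
E
```

```text
[0.6277802  0.03445449 0.16691641] [-3.14124314e+00 -1.40015629e-05 -2.59261710e-01] [  1.85145766 152.98139585 141.31711323] [-0.35698199  0.72603501 -3.67685917]
4267 [0.13441197 0.17259953]
axis [ 0.00025368  0.14114742  0.00883132 -0.00593896] 3127
rail x [-0.01991975  0.00050211  0.01990921] 0.16027357525154126 0.10987409133351174
((-0.06988143920898438, 54.95438003540039), (40.70359420776367, 109.82123565673828), 0.12221813201904297)
```

Aligned: the runner axis is within about 0.5 mm laterally and 1.1 mm high. I'll trim and enter slowly.

Request:
arm_command(
  targets=[
    [[-0.006,0.05,0.011],0,0],
    [[0,0.07,0],0,0],
    [[0,0.07,0],0,0],
    [[0,0.04,0],0,0],
    [[0,0.03,0],0,0],
  ],
)

```text
time: 6.17
tool_pos: [0.6207, 0.0085, 0.1657]
tool_rot: [3.142, -0.0, -0.259]
wrist_force: [0.5, 1.1, -3.7]
grip_width: 0.0295
gripper_force: 50.0
```

Request:
arm_command(
  targets=[
    [[0,0.02,0],0,0],
    [[0,0.02,0],0,0],
    [[0,0,0],0,0],
  ],
)

```text
time: 6.42
tool_pos: [0.6197, 0.0052, 0.1657]
tool_rot: [3.142, -0.0, -0.259]
wrist_force: [0.3, 0.5, -4.3]
grip_width: 0.0293
gripper_force: 50.0
```

```bash
python3 - <<'E'
from h import *
s=arm.state(); print(s['tool_pos'],s['tool_rot'],run(s)*1e3,s['wrist_force'],s['torque'])
E
```

```text
[0.61972565 0.00518281 0.16572188] [ 3.14150398e+00 -2.37565738e-05 -2.59033952e-01] [  1.637081   122.62278859 140.12307331] [ 0.34034082  0.51710584 -4.25409923] [0.09791669 0.18233398 0.02416668]
```

Request:
arm_command(
  targets=[
    [[-0.004,0.02,0],0,0],
    [[0,0.02,0],0,0],
    [[0,0.02,0],0,0],
    [[0,0.02,0],0,0],
    [[0,0,0],0,0],
  ],
)

```text
time: 6.83
tool_pos: [0.6173, -0.0024, 0.1657]
tool_rot: [3.141, 0.0, -0.259]
wrist_force: [-0.3, -0.4, -4.0]
grip_width: 0.0296
gripper_force: 50.0
```

Request:
arm_command(
  targets=[
    [[0,0.02,0],0,0],
    [[0,0.02,0],0,0],
    [[0,0.02,0],0,0],
    [[0,0.02,0],0,0],
    [[0,0,0],0,0],
  ],
)

```text
time: 7.25
tool_pos: [0.6152, -0.0103, 0.1657]
tool_rot: [3.141, 0.0, -0.259]
wrist_force: [0.2, 0.7, -4.5]
grip_width: 0.0297
gripper_force: 50.0
```

```bash
python3 - <<'E'
from h import *
s=arm.state(); print(s['tool_pos'],s['tool_rot'],run(s)*1e3,s['wrist_force'],s['torque'])
E
```

```text
[ 0.61519549 -0.01026663  0.16570077] [ 3.14139994e+00  2.31317940e-05 -2.59060155e-01] [  1.2530761  106.52342382 140.09960816] [ 0.18098299  0.6721271  -4.46063486] [0.07054235 0.16696668 0.03987064]
```

Request:
arm_command(
  targets=[
    [[0,0.04,0],0,0],
    [[0,0.04,0],0,0],
    [[0,0.04,0],0,0],
    [[0,0.04,0],0,0],
    [[0,0.04,0],0,0],
  ],
)

```text
time: 7.67
tool_pos: [0.6101, -0.0297, 0.1657]
tool_rot: [3.142, -0.0, -0.259]
wrist_force: [-0.4, 0.3, -4.0]
grip_width: 0.0296
gripper_force: 50.0
```

Request:
arm_command(
  targets=[
    [[0,0.04,0],0,0],
    [[0,0.04,0],0,0],
    [[0,0.04,0],0,0],
    [[0,0.04,0],0,0],
    [[0,0,0],0,0],
  ],
)

```text
time: 8.08
tool_pos: [0.6059, -0.0455, 0.1658]
tool_rot: [3.141, -0.0, -0.259]
wrist_force: [0.6, 0.9, -4.3]
grip_width: 0.0298
gripper_force: 50.0
```

```bash
python3 - <<'E'
from h import *
s,p,d,C,ray,o=wrist(); Q=rail(C); Z=Q[...,2]
print(s['tool_pos'],s['tool_rot'],run(s)*1e3,s['wrist_force'],s['torque'])
cv2.imwrite('pics/w3.png',p[...,::-1])
E
```

```text
[ 0.6059254  -0.045484    0.16575534] [ 3.14118264e+00 -7.99421303e-05 -2.59427690e-01] [  1.40376554  70.08264993 140.15937158] [ 0.55800384  0.86583504 -4.3042838 ] [0.10936127 0.18017922 0.02910832]
```

View pics/w3.png

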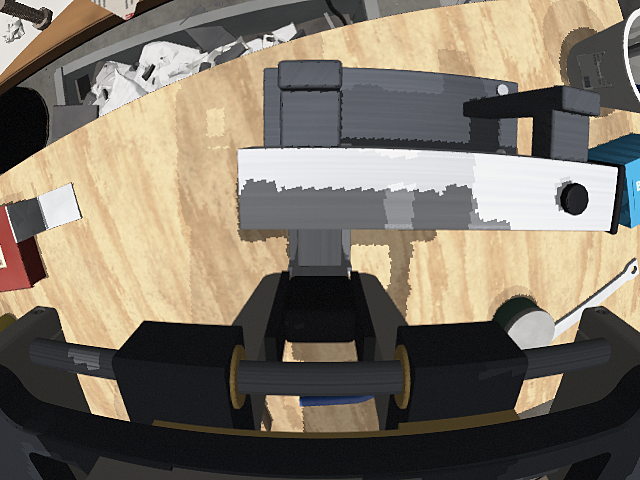

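The wrist view shows the runner inside the channel with the stem through the front slot at (320,245), and the thumbscrew at (574,198), about y = -68 mm. I'll continue, more slowly near the catch.

Request:
arm_command(
  targets=[
    [[0,0.04,0],0,0],
    [[0,0.04,0],0,0],
    [[0,0.04,0],0,0],
    [[0,0.04,0],0,0],
    [[0,0.04,0],0,0],
  ],
)

```text
time: 8.55
tool_pos: [0.6008, -0.0644, 0.1657]
tool_rot: [3.142, 0.0, -0.259]
wrist_force: [-0.3, -0.3, -4.2]
grip_width: 0.0296
gripper_force: 50.0
```

Request:
arm_command(
  targets=[
    [[0,0.04,0],0,0],
    [[0,0.04,0],0,0],
    [[0,0.04,0],0,0],
    [[0,0.03,0],0,0],
    [[0,0,0],0,0],
  ],
)

```text
time: 8.97
tool_pos: [0.597, -0.0792, 0.1657]
tool_rot: [3.141, -0.0, -0.259]
wrist_force: [0.0, 0.1, -4.1]
grip_width: 0.0297
gripper_force: 50.0
```

Request:
arm_command(
  targets=[
    [[0,0.02,0],0,0],
    [[0,0.02,0],0,0],
    [[0,0.02,0],0,0],
    [[0,0.02,0],0,0],
    [[0,0,0],0,0],
  ],
)

```text
time: 9.38
tool_pos: [0.595, -0.0865, 0.1657]
tool_rot: [3.141, -0.0, -0.259]
wrist_force: [-0.3, -0.3, -4.4]
grip_width: 0.0297
gripper_force: 50.0
```

```bash
python3 - <<'E'
from h import *
s=arm.state(); print(run(s)*1e3,s['wrist_force'],np.array(s['wrist_force'])[:2]@RY,s['tool_rot'])
E
```

```text
[  1.4754388   27.6435172  140.13165157] [-0.33159967 -0.31168769 -4.41941038] -0.38680782921295176 [ 3.14140873e+00 -2.98102542e-05 -2.58895562e-01]
```

Request:
arm_command(
  targets=[
    [[0,0.02,0],0,0],
    [[0,0.02,0],0,0],
    [[0,0.02,0],0,0],
    [[0,0,0],0,0],
  ],
)

```text
time: 9.72
tool_pos: [0.5935, -0.0924, 0.1657]
tool_rot: [3.141, -0.0, -0.259]
wrist_force: [0.3, 0.8, -3.9]
grip_width: 0.0299
gripper_force: 50.0
```

Request:
arm_command(
  targets=[
    [[0,0.02,0],0,0],
    [[0,0.02,0],0,0],
    [[0,0.02,0],0,0],
    [[0,0,0],0,0],
  ],
)

```text
time: 10.05
tool_pos: [0.5919, -0.0982, 0.1657]
tool_rot: [3.141, -0.0, -0.259]
wrist_force: [0.5, 1.1, -4.2]
grip_width: 0.0299
gripper_force: 50.0
```

Request:
arm_command(
  targets=[
    [[0,0.015,0],0,0],
    [[0,0.015,0],0,0],
    [[0,0.015,0],0,0],
    [[0,0,0],0,0],
  ],
)

```text
time: 10.38
tool_pos: [0.5908, -0.1024, 0.1657]
tool_rot: [3.141, -0.0, -0.259]
wrist_force: [-0.3, 0.8, -3.4]
grip_width: 0.0296
gripper_force: 50.0
```

Request:
arm_command(
  targets=[
    [[0,0.015,0],0,0],
    [[0,0.015,0],0,0],
    [[0,0,0],0,0],
  ],
)

```text
time: 10.63
tool_pos: [0.5901, -0.1052, 0.1658]
tool_rot: [-3.141, -0.0, -0.259]
wrist_force: [0.7, 0.5, -3.1]
grip_width: 0.0298
gripper_force: 50.0
```

Request:
arm_command(
  targets=[
    [[0,0.015,0],0,0],
    [[0,0.015,0],0,0],
    [[0,0,0],0,0],
  ],
)

```text
time: 10.88
tool_pos: [0.5898, -0.1072, 0.1663]
tool_rot: [-3.14, -0.001, -0.258]
wrist_force: [0.8, 5.0, -0.6]
grip_width: 0.0298
gripper_force: 50.0
```

Catch felt at runner y ≈ 6 mm. I'll ride over it slowly.

Request:
arm_command(
  targets=[
    [[0,0.01,0],0,0],
    [[0,0.01,0],0,0],
    [[0,0,0],0,0],
  ],
)

```text
time: 11.13
tool_pos: [0.5895, -0.109, 0.1664]
tool_rot: [-3.14, -0.001, -0.258]
wrist_force: [1.4, 5.6, 0.4]
grip_width: 0.0292
gripper_force: 50.0
```

Request:
arm_command(
  targets=[
    [[0,0.01,0],0,0],
    [[0,0.01,0],0,0],
    [[0,0,0],0,0],
  ],
)

```text
time: 11.38
tool_pos: [0.589, -0.1113, 0.1665]
tool_rot: [-3.141, -0.002, -0.258]
wrist_force: [1.1, 3.8, -0.0]
grip_width: 0.0297
gripper_force: 50.0
```

Request:
arm_command(
  targets=[
    [[0,0.015,0],0,0],
    [[0,0.015,0],0,0],
    [[0,0.015,0],0,0],
    [[0,0.015,0],0,0],
    [[0,0,0],0,0],
  ],
)

```text
time: 11.8
tool_pos: [0.5869, -0.1187, 0.1661]
tool_rot: [3.14, -0.001, -0.259]
wrist_force: [1.6, 1.8, 1.5]
grip_width: 0.0296
gripper_force: 50.0
```

Request:
arm_command(
  targets=[
    [[0,0.02,0],0,0],
    [[0,0.02,0],0,0],
    [[0,0.02,0],0,0],
    [[0,0.02,0],0,0],
    [[0,0,0],0,0],
  ],
)

```text
time: 12.22
tool_pos: [0.5845, -0.1261, 0.1657]
tool_rot: [3.141, 0.0, -0.259]
wrist_force: [0.6, 0.3, 1.1]
grip_width: 0.0298
gripper_force: 50.0
```

```bash
python3 - <<'E'
from h import *
s=arm.state(); print(run(s)*1e3,s['wrist_force'],np.array(s['wrist_force'])[:2]@RY,s['tool_rot'])
E
```

```text
[  1.54648625 -13.33900292 140.10491385] [0.57729943 0.30915395 1.1225787 ] 0.44786912295568576 [ 3.14061556e+00  1.00593805e-04 -2.59122298e-01]
```

Request:
arm_command(
  targets=[
    [[0,0.02,0],0,0],
    [[0,0.02,0],0,0],
    [[0,0.02,0],0,0],
    [[0,0.02,0],0,0],
    [[0,0,0],0,0],
  ],
)

```text
time: 12.63
tool_pos: [0.5824, -0.1338, 0.1657]
tool_rot: [3.141, 0.0, -0.259]
wrist_force: [-0.1, 0.4, 0.5]
grip_width: 0.0299
gripper_force: 50.0
```

Request:
arm_command(
  targets=[
    [[0,0.02,0],0,0],
    [[0,0.02,0],0,0],
    [[0,0,0],0,0],
  ],
)

```text
time: 12.88
tool_pos: [0.5815, -0.1376, 0.1657]
tool_rot: [3.141, 0.0, -0.259]
wrist_force: [-0.0, 0.2, 1.2]
grip_width: 0.0298
gripper_force: 50.0
```

Request:
arm_command(
  targets=[
    [[0,0.01,0],0,0],
    [[0,0.01,0],0,0],
    [[0,0.01,0],0,0],
    [[0,0.01,0],0,0],
    [[0,0,0],0,0],
  ],
)

```text
time: 13.3
tool_pos: [0.5806, -0.1412, 0.1657]
tool_rot: [3.141, -0.0, -0.259]
wrist_force: [0.4, 2.4, 1.8]
grip_width: 0.0297
gripper_force: 50.0
```

Request:
arm_command(
  targets=[
    [[0,0.01,0],0,0],
    [[0,0.01,0],0,0],
    [[0,0,0],0,0],
  ],
)

```text
time: 13.55
tool_pos: [0.58, -0.1434, 0.1657]
tool_rot: [3.141, 0.0, -0.259]
wrist_force: [-0.2, 0.7, 1.6]
grip_width: 0.0296
gripper_force: 50.0
```

Request:
arm_command(
  targets=[
    [[0,0.01,0],0,0],
    [[0,0.01,0],0,0],
    [[0,0,0],0,0],
  ],
)

```text
time: 13.8
tool_pos: [0.5794, -0.1454, 0.1657]
tool_rot: [3.14, 0.0, -0.259]
wrist_force: [-0.2, -1.7, -0.2]
grip_width: 0.0297
gripper_force: 50.0
```

Request:
arm_command(
  targets=[
    [[0,0.01,0],0,0],
    [[0,0.01,0],0,0],
    [[0,0,0],0,0],
  ],
)

```text
time: 14.05
tool_pos: [0.5788, -0.1475, 0.1656]
tool_rot: [3.14, 0.0, -0.259]
wrist_force: [-0.9, -3.1, -0.7]
grip_width: 0.0296
gripper_force: 50.0
```

Request:
arm_command(
  targets=[
    [[0,0.01,0],0,0],
    [[0,0.01,0],0,0],
    [[0,0,0],0,0],
  ],
)

```text
time: 14.3
tool_pos: [0.5782, -0.1488, 0.1652]
tool_rot: [3.141, 0.001, -0.259]
wrist_force: [0.5, -2.2, -1.8]
grip_width: 0.0298
gripper_force: 50.0
```

Request:
arm_command(
  targets=[
    [[0,0.01,0],0,0],
    [[0,0.01,0],0,0],
    [[0,0,0],0,0],
  ],
)

```text
time: 14.55
tool_pos: [0.5774, -0.1499, 0.1648]
tool_rot: [-3.141, 0.002, -0.258]
wrist_force: [-0.5, 1.0, -3.6]
grip_width: 0.0297
gripper_force: 50.0
```

Request:
arm_command(
  targets=[
    [[0,0.01,0],0,0],
    [[0,0,0],0,0],
  ],
)

```text
time: 14.72
tool_pos: [0.5774, -0.1512, 0.1652]
tool_rot: [-3.141, 0.001, -0.259]
wrist_force: [0.2, -0.7, -3.2]
grip_width: 0.0297
gripper_force: 50.0
```

```bash
python3 - <<'E'
from h import *
s=arm.state(); print(run(s)*1e3,s['wrist_force'],np.array(s['wrist_force'])[:2]@RY,s['tool_rot'])
E
```

```text
[  1.17521004 -39.30014588 139.53775293] [ 0.23301536 -0.69512221 -3.17084734] -0.6112690087515236 [-3.14115776e+00  1.17366586e-03 -2.58541433e-01]
```

Request:
arm_command(
  targets=[
    [[0,0.01,0],0,0],
    [[0,0.01,0],0,0],
    [[0,0,0],0,0],
  ],
)

```text
time: 14.97
tool_pos: [0.5772, -0.1529, 0.1655]
tool_rot: [-3.14, 0.0, -0.259]
wrist_force: [0.2, 1.4, -3.7]
grip_width: 0.0297
gripper_force: 50.0
```

Request:
arm_command(
  targets=[
    [[0,0.01,0],0,0],
    [[0,0,0],0,0],
  ],
)

```text
time: 15.13
tool_pos: [0.5771, -0.153, 0.1656]
tool_rot: [-3.139, 0.001, -0.258]
wrist_force: [1.0, 5.1, -3.9]
grip_width: 0.0295
gripper_force: 50.0
```

Request:
arm_command(
  targets=[
    [[0,0.01,0],0,0],
    [[0,0,0],0,0],
  ],
)

```text
time: 15.3
tool_pos: [0.5771, -0.1532, 0.1656]
tool_rot: [-3.138, 0.001, -0.258]
wrist_force: [1.5, 7.4, -3.0]
grip_width: 0.0298
gripper_force: 50.0
```

Stop felt at runner y ≈ -41 mm, with stiffness about 3 N/mm. I'll press to about 12 N and hold.

Request:
arm_command(
  targets=[
    [[0,0.01,0],0,0],
    [[0,0.004,0],0,0],
    [[0,0,0],0,0],
  ],
)

```text
time: 15.55
tool_pos: [0.5769, -0.1534, 0.1656]
tool_rot: [-3.136, 0.001, -0.257]
wrist_force: [2.7, 10.0, -2.2]
grip_width: 0.0294
gripper_force: 50.1
```

Request:
arm_command(
  targets=[
    [[0,0.006,0],0,0],
    [[0,0,0],0,0],
    [[0,0,0],0,0],
    [[0,0,0],0,0],
    [[0,0,0],0,0],
  ],
)

```text
time: 15.97
tool_pos: [0.5769, -0.1535, 0.1656]
tool_rot: [-3.135, 0.001, -0.257]
wrist_force: [2.3, 11.0, -1.2]
grip_width: 0.0298
gripper_force: 50.1
```

Request:
arm_command(
  targets=[
    [[0,0,0],0,0],
    [[0,0,0],0,0],
    [[0,0,0],0,0],
    [[0,0,0],0,0],
  ],
)

```text
time: 16.3
tool_pos: [0.5769, -0.1535, 0.1657]
tool_rot: [-3.135, 0.001, -0.257]
wrist_force: [1.1, 10.9, -2.4]
grip_width: 0.0297
gripper_force: 50.1
```

Request:
arm_command(
  targets=[
    [[0,0.005,0],0,0],
    [[0,0,0],0,0],
    [[0,0,0],0,0],
    [[0,0,0],0,0],
    [[0,0,0],0,0],
  ],
)

```text
time: 16.72
tool_pos: [0.5768, -0.1536, 0.1656]
tool_rot: [-3.134, 0.001, -0.256]
wrist_force: [2.2, 12.6, -2.5]
grip_width: 0.0297
gripper_force: 50.1
```

Request:
arm_command(
  targets=[
    [[0,0,0],0,0],
    [[0,0,0],0,0],
    [[0,0,0],0,0],
  ],
)

```text
time: 16.97
tool_pos: [0.5768, -0.1536, 0.1657]
tool_rot: [-3.134, 0.001, -0.257]
wrist_force: [3.1, 12.5, -1.5]
grip_width: 0.0296
gripper_force: 50.1
```

```bash
python3 - <<'E'
from h import *
s=arm.state(); print(run(s)*1e3,s['wrist_force'],np.array(s['wrist_force'])[:2]@RY,s['tool_rot'],s['time'])
E
```

```text
[  1.23149457 -41.53343365 140.03614702] [ 3.08241969 12.5166181  -1.48488815] 12.888004322179642 [-3.13421165e+00  7.62246143e-04 -2.56536310e-01] 16.9667
```

Held 11–12.9 N for well over half a second. I'll relax the push, lower the runner onto the channel floor and open.

Request:
arm_command(
  targets=[
    [[0,-0.015,0],0,0],
    [[0,-0.015,0],0,0],
    [[0,-0.006,0.006],0,0],
    [[0,0,0.006],0,0],
    [[0,0,0],0,0],
  ],
)

```text
time: 17.38
tool_pos: [0.5774, -0.1532, 0.1648]
tool_rot: [-3.14, -0.0, -0.258]
wrist_force: [0.2, 6.5, -1.3]
grip_width: 0.0295
gripper_force: 50.0
```

Request:
arm_command(
  targets=[
    [[0,0,0],0,0.4],
    [[0,0,0],0,0.6],
    [[0,0,0],0,0.8],
    [[0,0,0],0,1],
    [[0,0,0],0,1],
  ],
  newtons=20,
)

```text
time: 17.8
tool_pos: [0.5773, -0.1549, 0.1649]
tool_rot: [3.141, -0.001, -0.259]
wrist_force: [0.6, 0.6, -0.0]
grip_width: 0.0608
gripper_force: 0.0
```

Request:
arm_command(
  targets=[
    [[0,0,0],0,1],
    [[0,0,0],0,1],
    [[0,0,0],0,1],
    [[0,0,0],0,1],
    [[0,0,0],0,1],
  ],
)

```text
time: 18.22
tool_pos: [0.5771, -0.1542, 0.1645]
tool_rot: [3.142, -0.0, -0.259]
wrist_force: [0.4, -0.1, -1.5]
grip_width: 0.0918
gripper_force: 0.0
```

Released. I'll retract straight up and check.

Request:
arm_command(
  targets=[
    [[0,0,-0.1],0,1],
    [[0,0,-0.2],0,1],
    [[0,0,-0.3],0,1],
    [[0,0,-0.3],0,1],
    [[0,0,-0.3],0,1],
  ],
)

```text
time: 18.63
tool_pos: [0.5769, -0.1541, 0.2866]
tool_rot: [3.142, -0.0, -0.259]
wrist_force: [-0.5, -1.0, 0.4]
grip_width: 0.0919
gripper_force: 0.0
```

Request:
arm_command(
  targets=[
    [[-0.2,0,-0.1],0,1],
    [[-0.2,0,0],0,1],
    [[0,0,0],0,1],
    [[0,0,0],0,1],
    [[0,0,0],0,1],
  ],
)

```text
time: 19.05
tool_pos: [0.5388, -0.1441, 0.2944]
tool_rot: [-3.142, -0.0, -0.259]
wrist_force: [-0.7, -0.5, -0.3]
grip_width: 0.092
gripper_force: 0.0
```

```bash
python3 - <<'E'
from h import *
s,p,d,C,ray,o=wrist(); Q=rail(C); Z=Q[...,2]
print(s['tool_pos'],s['wrist_force'],s['time'])
m=(d>0)&(abs(Q[...,0]+.05)<.03)&(abs(Q[...,1]+.041)<.03)&(Z>.18)
P=Q[m]; print('grip top: expect x -50,y -41,z ~203',m.sum(),P.mean(0),cv2.minAreaRect((P[:,:2]*1000).astype(np.float32)))
p2,_=arm.capture('scene'); o=np.zeros((480,800,3),np.uint8); o[:,:440]=p[:,140:580]; o[:,440:]=cv2.resize(p2[170:290,230:320],(360,480),interpolation=cv2.INTER_CUBIC); cv2.imwrite('pics/end.png',o[...,::-1])
E
```

```text
[ 0.53878217 -0.14413546  0.29443193] [-0.67472428 -0.49184964 -0.25458486] 19.05
grip top: expect x -50,y -41,z ~203 25762 [-0.06482349 -0.04164217  0.4048339 ] ((-57.01512145996094, -40.853126525878906), (32.244625091552734, 60.028221130371094), 0.9971382021903992)
```

View pics/end.png

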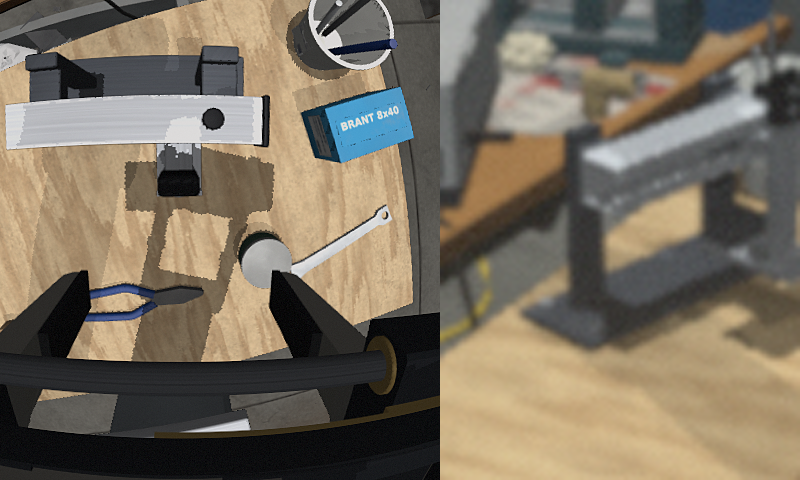

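The view shows the hanger hanging on the rail, stem in the slot at (180,155), grip block at (180,182), with the bystanders untouched. One last numeric check on tilt and rest before I hand in.

```bash
python3 - <<'E'
from h import *
for i in range(2):
    s,p,d,C,ray,o=wrist(); Q=rail(C); Z=Q[...,2]
    m=(d>0)&(abs(Q[...,0]+.05)<.03)&(abs(Q[...,1]+.041)<.03)&(Z>.19)&(Z<.22)
    P=Q[m]; print(m.sum(),P.mean(0),cv2.minAreaRect((P[:,:2]*1000).astype(np.float32)))
A=np.c_[np.ones(len(P)),P[:,:2]]; print('slope',np.linalg.lstsq(A,P[:,2],rcond=None)[0])
E
```

```text
941 [-0.04852989 -0.04217368  0.20273328] ((-49.637062072753906, -42.20158767700195), (17.544010162353516, 29.353296279907227), 0.7282345294952393)
946 [-0.04852132 -0.04225672  0.20267042] ((-49.75513458251953, -42.131099700927734), (17.819055557250977, 29.39390754699707), 0.7411469221115112)
slope [ 0.19499188 -0.1716296   0.0153623 ]
```

```bash
python3 -c "
from bench import arm
print(arm.sign_off())"
```

```text
the job is handed in; nothing more can be done
None
```

The hanger is on the rail past the spring catch. I pressed it home against the stop at about 11–13 N for over a second, released it with nothing else touched, and handed the job in; no verdict was returned.

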